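# Hang a landing skid over the horn of a bench press and hold the press on its pad

## Robot

A 6-joint arm with a two-finger parallel gripper is mounted at the origin on a cart in front of the work surface, level with it; the furniture and walls round the work are solid. World frame = base frame: x ahead of the robot, y to its left, z up, the work surface at z = 0. Lengths are in m, angles in degrees, forces in N, time in s.
With the tool pointing down it reaches from about 0.4 to 0.825 m from the base axis. Payload 7 kg.
Tool frame: the origin (TCP) lies on the centre line of the jaws, within the pads' length; the fingertips stand 19 mm ahead of it and the grasp point (between the pads) is the TCP; z points along the fingers, y is the line along which they close (so a half turn about z gives the same grasp; the last joint's range is limited). The gripper opens to 88 mm and grips with 3 to 60 N. Pads are 19 mm wide; open, the fingers measure 130 mm over their backs; the gripper's body (78 mm by 193 mm) begins 47 mm behind the grasp point.
Start: joints at [-55.571, 20.546, 0.682, 0, -70.136, -16.507], TCP at [0.208, -0.642, 0.246] pointing down, gripper open.
Joint ranges: [-176.03, 176.03], [-82.01, 121.73], [-58.28, 71.71], [-173.87, 95.51], [-174.79, -0.11], [-173.66, 173.66]. Speed limits (degrees/s): [136.94, 136.94, 172.46, 180, 180, 180].

## Interface

Orientations are given as [roll, pitch, yaw] about the fixed x, y, z axes, in that order (R = Rz(yaw) Ry(pitch) Rx(roll)).
In Python, from plant import * gives the robot as it stands. The module is installed in compiled form; this text tells all that it offers.
- The arm moves only by the tool play_rows, never from a script. Its argument "deltas" is a list of rows, each a list of 6 numbers: the shift along the world's x, y, z scaled (see below), then the turn, a rotation vector about the world's x, y, z scaled (see below). A call has 1 to 10 rows; each row shifts and turns the commanded pose from where the row before left it; what a row does not reach is not made up. The controller multiplies each number of a shift by 800 mm and each number of a turn by 180 degrees. A row lasts 1/10 s, in which the tool goes at most 50 mm and 8.59 degrees, less where a joint would pass 70% of its speed; a pose out of reach is approached as far as the arm can. A call with a number of a shift or a turn outside -1 to 1 is refused whole. A call with a gripper value outside its range is refused whole. "gripper" is the gripper command: -1 is shut, 1 is fully open, values between are in proportion, set as the call begins (left out, the last holds). The fingers move at their own pace and stop on an object; the grip force is fixed at half the most. Time passes only in rows, so rows that do not move let the fingers close. It gives the time, the measured TCP pose, the force, the opening and the grip force at its end, in the units of the state.
- get_obs(): the state, without advancing time (a new reading comes with each control period).
- snapshot(name): name is "scene" or "top" or "wrist"; returns (picture, depth): 384x512x3 uint8, blue, green, red; 384x512 float32, m along the optical axis (not along the pixel's ray), 0 where there is no reading.
- camera_model(name): a dict with "fx", "fy", "cx", "cy" (pixels), "k1" (the pictures are not rectified: a ray, as slopes to the right and down, at radius r is drawn at 1 + k1 r^2 times it, then the intrinsics apply), "world_to_cam" (4x4, takes a point from world to camera coordinates). Camera axes: x right, y down, z forward; pixel columns grow to the right and rows downward; lengths in m; the calibration is good to about 2 mm. A picture is of the moment at which its call begins: read the wrist's pose just before it. camera_model takes no time and is no camera call; for the wrist camera it gives the pose at the moment of the call.
- close_job(): hands the job in; it is judged then, once.
The state is a dict: "clock": time; "joint_pos": joint angles; "qvel": joint speeds; "tau": joint torques, N m; "tool_pos": TCP position; "orientation": TCP orientation; "force": force on the tool from outside, world axes, zero at the start; "moment": the same for the moment, N m; "opening": finger opening in m; "gripper_force": force on a finger pad.
Only numpy, scipy, OpenCV 4.12 (cv2) and the standard library are available. Lean on these libraries where they do the work, as an engineer would, in place of code of your own. Each camera call takes 0.05 s, during which the arm holds its last target. There are 200 camera calls.

## Task

A stick-on rubber pad has just been laid on one of the two drone landing skids, the one with the dark flat pad on top of its saddle. Hang that skid by its saddle over the bar-shaped horn of the little lever press, pad up and runners parallel to it, centred on the seat just in front of the stop collar, and let go; then bring the sprung lever down by its crossbar until the plunger stands on the pad and is pushed about 5 mm into its housing, half of its travel and never all the way, since bottoming it would crush the saddle. The lever springs open when let go and the glue needs steady pressure, so finish while still holding the lever there; leave the bare skid and the solder spool where they stand.

Things in the scene. Friction and masses are not known exactly. Their poses are not given: they have to be found in the camera images.
- skid: Drone landing skid with the pad: grey plastic arch on two runners, 92 (x, along runners) x 118 (y) x 73 mm high, 0.11 kg, standing. Origin: centre of underside, z up. Runners 10 mm thick at y = +-54 mm. A saddle block in the middle, 30 (x) x 37 mm (y), has flat upright sides from z = 50 to 70 mm: grip it there from above across the 37 mm; legs spread below z = 50.
- skid_saddle (a point): Middle of the roof of the slot under the skid's saddle block, 60 mm above the skid's underside; axes as the skid. The slot runs along x, 25 mm wide, flared mouth 19 mm below the roof; it straddles the 22 mm horn, either way round. The dark rubber pad, 26 x 30 x 3 mm, lies on top of the block, its face 13 mm above this point.
- bare_skid: A second skid of the same shape and size but without a pad (70 mm high), a bystander; same origin and axes. The two may stand in either place.
- solder_spool: Spool of solder wire with red flanges, 57 mm across, 55 mm high, standing on a flange; a bystander. Origin: centre of its underside.
- press: Lever press, bolted down: grey base plate (x -54 to 171 mm, 110 wide, 12 high) and column (from x = 103 mm). A bright square bar, the horn, 22 mm wide and high, sticks out level toward -x to its free end at x = -31 mm. Dark stop collar round it from x = 19 to 27 mm, 4 mm proud. Origin: on the bench under press_seat; x along the horn to the column, z up.
- press_seat (a point): Middle of the horn's upper face where the plunger comes down, 90 mm above the bench; axes as the press. The hung skid is centred here, runners parallel to the horn and 30 mm above the bench.
- press_pivot (a point): Pivot of the lever, 125 mm along the press's x from the seat and 122 mm above the bench; it turns about the press's y axis.
- press_crossbar (a point): Middle of the lever's round crossbar, 200 mm from the pivot, parallel to the press's y axis, 110 mm long. Black sleeves of 15 mm diameter from 18 to 54 mm either side of the middle (pinch or push one); the lever bar, 18 mm wide, between them. About 0.32 m above the bench with the lever open, 0.122 m with it level.
- press_lever (a joint): Lever angle in rad: 0 = open, 84 degrees above level; grows as the crossbar comes down on the free-end side of the horn; 1.466 = level, stop at 1.60. A spring (0.27 N m open, 0.7 level) throws it open when let go. With the skid seated the plunger meets the pad near 1.43 and is 5 mm in near 1.47; there 1 mm of plunger is 1.6 mm at the crossbar, and 5 mm takes about 10 N there.
- press_plunger (a joint): How far the plunger is pushed into its housing, m: 0 free, 0.005 wanted, 0.010 bottomed. Spring 2 N/mm. Bright 15 mm pin with a 19 mm foot under the lever, 125 mm from the pivot, in a dark round housing; the free foot is 24 mm below the lever's middle line. A dark line round the pin reaches the housing's end at 5 mm.

How it is judged:
By the outcome, as a careful person would: the job done as asked, in the order asked, and still so for the second after the job is handed in, while the arm keeps its last pose, push and grip.
It also fails if it takes over 64 s, if anything falls off the work surface, if the arm or the gripper's body presses on something with over 40 N, if the wrist force passes 120 N, or if a joint passes its speed limit or range.

## Working session

There is one attempt and no reset: what is moved stays moved. The work goes in short steps, Python scripts to look and compute and a tool call to move; the robot and the scene stay as the last step left them, time stands still between calls to the robot, and variables do not carry over. Pictures are saved under pics/ and viewed, at most 10 in all, crops included, and the job is handed in when it is done.

Besides the shell and the picture viewer there is one more tool, called after ">>>" as name([rows], argument=value, ...), one row to a line, values as JSON. play_rows: Moves the arm, as the interface text tells. Its arguments: {"type":"object","properties":{"deltas":{"type":"array","items":{"type":"array","items":{"type":"number","minimum":-1,"maximum":1}}},"gripper":{"type":"number"}},"required":["deltas"]}

```bash
mkdir -p pics; cat > h.py <<'E'
from plant import *
import numpy as np, cv2
def cloud(name, n=1):
    m=camera_model(name); pic,d=snapshot(name)
    v,u=np.mgrid[0:384,0:512].astype(np.float32)
    xd=(u-m["cx"])/m["fx"]; yd=(v-m["cy"])/m["fy"]
    x,y=xd.copy(),yd.copy()
    for _ in range(8):
        s=1+m["k1"]*(x*x+y*y); x=xd/s; y=yd/s
    P=np.stack([x*d,y*d,d,np.ones_like(d)],-1)@np.linalg.inv(m["world_to_cam"]).T
    P=P[...,:3]; P[d==0]=np.nan
    return pic,d,P
E
python3 - <<'E'
from h import *
o=get_obs(); print({k:np.round(v,3) for k,v in o.items()})
for n in ("scene","top"):
    pic,d,P=cloud(n); np.savez(f"{n}0.npz",pic=pic,d=d,P=P); cv2.imwrite(f"pics/{n}0.png",cv2.resize(pic,(800,600)))
    m=camera_model(n); W=np.linalg.inv(m["world_to_cam"]); print(n,W[:3,3],W[:3,2],m["fx"])
E
```

```text
{'clock': np.float64(0.0), 'joint_pos': array([-5.5571e+01,  2.0591e+01,  6.3600e-01, -2.1000e-02, -7.0138e+01,
       -1.6508e+01]), 'qvel': array([ 0.041, -0.022,  0.133, -0.013,  0.058,  0.063]), 'tau': array([-1.0000e-03, -5.8273e+01,  2.9306e+01,  6.9970e+00,  7.0000e-03,
       -0.0000e+00]), 'tool_pos': array([ 0.208, -0.642,  0.245]), 'orientation': array([ 1.79905e+02, -7.00000e-03, -1.62086e+02]), 'force': array([-0.474, -0.021,  0.639]), 'moment': array([0.009, 0.099, 0.   ]), 'gripper_force': np.float64(0.0), 'opening': np.float64(0.088)}
scene [-0.10329607  0.53746542  0.94664638] [ 0.55739986 -0.47226204 -0.68284256] 387.81585753753654
top [0.40070532 0.0232646  1.47132557] [ 0.09979029 -0.0043457  -0.994999  ] 393.8950546151883
```

View pics/scene0.png

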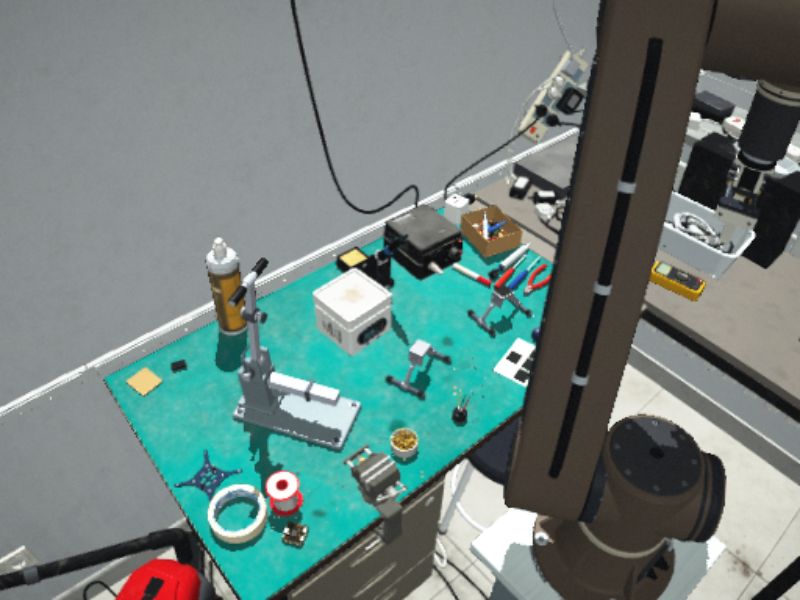

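View pics/top0.png

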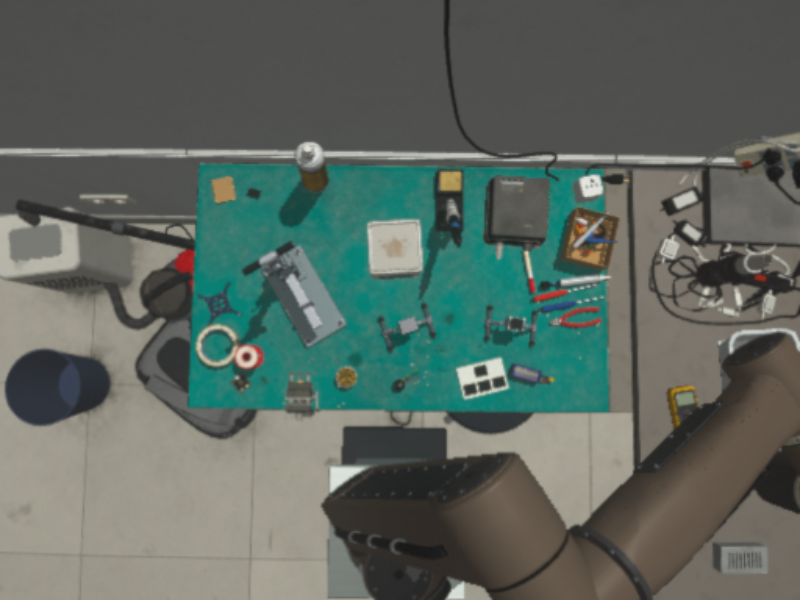

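The scene view shows the press at (290,370), a skid at (420,355) and another at (500,300), and the spool at (284,490). In the top view the right skid, at (512,323), seems to have a dark top and the left one, at (407,326), a grey top. The press runs from its column at (280,265) to its free end at about (335,325). I'll enlarge crops to check and use the depth.

```bash
python3 - <<'E'
from h import *
T=np.load("top0.npz"); S=np.load("scene0.npz")
a=cv2.resize(T["pic"][185:235,235:350],None,fx=5,fy=5,interpolation=cv2.INTER_CUBIC)
b=cv2.resize(T["pic"][150:225,150:225],None,fx=5,fy=5,interpolation=cv2.INTER_CUBIC)
c=cv2.resize(S["pic"][160:260,140:235],None,fx=3,fy=3,interpolation=cv2.INTER_CUBIC)
out=np.zeros((600,800,3),np.uint8); out[:250,:575]=a; out[250:600,:375]=b[:350]; out[260:560,400:685]=c
cv2.imwrite("pics/crop1.png",out)
for nm,D in (("top",T),("scene",S)):
    P=D["P"].reshape(-1,3); C=D["pic"].reshape(-1,3)
    for cu,cv in ((261,209),(328,207)):
        c0=T["P"][cv,cu]
        m=(np.linalg.norm(P[:,:2]-c0[:2],axis=1)<.085)&(P[:,2]>.006)&(P[:,2]<.09)
        q=P[m]; t=q[q[:,2]>.062]
        f=m.copy(); f[m]=q[:,2]>.062
        print(nm,c0.round(3),"n",m.sum(),"top",len(t),t.mean(0).round(4),"zmed",np.median(t[:,2]).round(4),"bgr",C[f].mean(0).round(0))
        # runners: low points
        lo=q[(q[:,2]<.02)]
        if len(lo)>8:
            r=cv2.minAreaRect(q[:,:2].astype(np.float32)*1000); print("  rect mm",np.round(r[0],1),np.round(r[1],1),round(r[2],1))
            r=cv2.minAreaRect(t[:,:2].astype(np.float32)*1000); print("  toprect",np.round(r[0],1),np.round(r[1],1),round(r[2],1))
# press
P=T["P"].reshape(-1,3); c0=T["P"][195,195]; print("press",c0)
for nm,D in (("top",T),("scene",S)):
    P=D["P"].reshape(-1,3)
    m=(np.linalg.norm(P[:,:2]-c0[:2],axis=1)<.25)
    for lo,hi in((.008,.017),(.083,.094),(.094,.1),(.10,.13),(.29,.36)):
        q=P[m&(P[:,2]>lo)&(P[:,2]<hi)]
        if len(q)>5:
            r=cv2.minAreaRect(q[:,:2].astype(np.float32)*1000); print(nm,lo,hi,len(q),np.round(r[0],1),np.round(r[1],1),round(r[2],1),q.mean(0).round(4))
E
```

```text
top [ 0.475 -0.02   0.069] n 260 top 87 [ 0.4779 -0.0184  0.0688] zmed 0.069 bgr [143. 141. 137.]
  rect mm [479.5 -21.4] [143.5 134.7] 85.3
  toprect [478.  -19.2] [29.4 36.5] 19.3
top [ 0.485 -0.259  0.07 ] n 262 top 88 [ 0.4844 -0.2652  0.0705] zmed 0.0701 bgr [81. 85. 75.]
  rect mm [ 483.2 -254.3] [153.9 118.1] 87.6
  toprect [ 484.9 -266.7] [29.1 36.2] 0.6
scene [ 0.475 -0.02   0.069] n 331 top 109 [ 0.4779 -0.016   0.0693] zmed 0.0696 bgr [212. 207. 200.]
  rect mm [479.5 -17.8] [ 91.3 124.5] 17.7
  toprect [478.9 -17.2] [31.1 37.1] 19.5
scene [ 0.485 -0.259  0.07 ] n 283 top 88 [ 0.483  -0.2623  0.0708] zmed 0.0715 bgr [95. 94. 88.]
  rect mm [ 494.  -266.4] [122.1 107.5] 84.7
  toprect [ 484.4 -265.1] [39.9 30.2] 77.5
press [0.51975788 0.21298733 0.09264526]
top 0.008 0.017 1124 [483.3 218. ] [457.6 434.6] 54.3 [0.5168 0.214  0.0119]
top 0.083 0.094 337 [493.7 193.4] [224.  416.2] 56.5 [0.4744 0.214  0.0895]
top 0.094 0.1 169 [522.3 191.2] [259.5 455. ] 54.4 [0.4039 0.2035 0.0969]
top 0.1 0.13 703 [531.1 186.6] [257.5 446.4] 52.6 [0.6322 0.0611 0.1071]
top 0.29 0.36 187 [587.3 254.8] [ 15.9 109.1] 31.7 [0.5866 0.2548 0.3252]
scene 0.008 0.017 1922 [492.6 200.5] [353.2 488.1] 35.2 [0.4897 0.2263 0.0126]
scene 0.083 0.094 599 [519.9 200.8] [275.6 444.6] 54.6 [0.491  0.2004 0.0895]
scene 0.094 0.1 388 [520.9 198.5] [270.6 441.9] 54.2 [0.4032 0.1935 0.0966]
scene 0.1 0.13 801 [535.8 195.5] [269.8 450.8] 52.1 [0.6264 0.0916 0.1086]
scene 0.29 0.36 279 [588.1 255.8] [ 18.5 111. ] 29.8 [0.5841 0.2578 0.3218]
```

View pics/crop1.png

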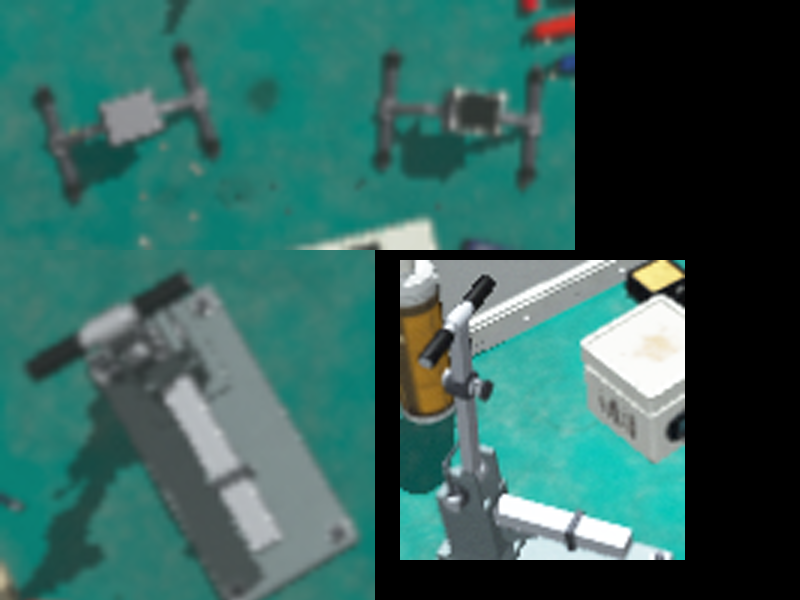

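The crops confirm that the right skid, about (0.484, -0.264), carries the dark pad at crop (478,112), and the left one is bare. The horn runs from the collar at crop (235,478) to its free end at (262,545), and the press yaw is about 30°. I'll move over the padded skid for a wrist look.

>>> play_rows([
  [0.0345,0.047,0.002,0,0,-0.0128],
  [0.0345,0.047,0.002,0,0,-0.0128],
  [0.0345,0.047,0.002,0,0,-0.0128],
  [0.0345,0.047,0.002,0,0,-0.0128],
  [0.0345,0.047,0.002,0,0,-0.0128],
  [0.0345,0.047,0.002,0,0,-0.0128],
  [0.0345,0.047,0.002,0,0,-0.0128],
  [0.0345,0.047,0.002,0,0,-0.0128],
  [0.0345,0.047,0.002,0,0,-0.0128],
  [0.0345,0.047,0.002,0,0,-0.0128],
], gripper=1)

```text
clock: 1.1
tool_pos: [0.4843, -0.2644, 0.2615]
orientation: [180.0, -0.0, 174.8]
force: [0.5, -0.3, 0.0]
opening: 0.0875
gripper_force: 0.0
```

```bash
python3 - <<'E'
from h import *
T=np.load("top0.npz"); S=np.load("scene0.npz")
o=get_obs(); print(o["clock"],o["tool_pos"].round(4),o["orientation"].round(2),o["joint_pos"].round(1))
pic,d,P=cloud("wrist"); np.savez("w1.npz",pic=pic,d=d,P=P)
W=np.linalg.inv(camera_model("wrist")["world_to_cam"]); print(W[:3,3].round(3),W[:3,2].round(3),np.isnan(P[...,0]).mean())
cv2.imwrite("pics/w1.png",cv2.resize(pic,(800,600)))
q=P.reshape(-1,3); q=q[(np.linalg.norm(q[:,:2]-[.484,-.264],axis=1)<.09)]
for lo,hi in((.006,.014),(.055,.068),(.0685,.08)):
    t=q[(q[:,2]>lo)&(q[:,2]<hi)]
    if len(t)>9:
        r=cv2.minAreaRect(t[:,:2].astype(np.float32)*1000); print(lo,len(t),np.round(r[0],1),np.round(r[1],1),round(r[2],1),t.mean(0).round(4),np.median(t[:,2]).round(4))
# press horn, approximate frame
for nm,D in (("top",T),("scene",S)):
    y=np.radians(30.5); R=np.array([[np.cos(y),np.sin(y)],[-np.sin(y),np.cos(y)]])
    P=D["P"].reshape(-1,3); L=(P[:,:2]-[.498,.202])@R.T
    for n,lo,hi,x0,x1,w in(("horn",.086,.0915,-45,95,25),("collar",.0918,.097,5,40,25),("base",.009,.015,-75,100,70),("bar",.31,.34,80,130,60)):
        m=(P[:,2]>lo)&(P[:,2]<hi)&(L[:,0]*1e3>x0)&(L[:,0]*1e3<x1)&(abs(L[:,1])*1e3<w)
        l=L[m]*1e3; 
        if m.sum()<6: print(nm,n,m.sum()); continue
        r=cv2.minAreaRect(l.astype(np.float32)); print(nm,n,m.sum(),"x",np.percentile(l[:,0],[1,99]).round(1),"y",np.percentile(l[:,1],[1,50,99]).round(1),"slope deg",np.degrees(np.arctan(np.polyfit(l[:,0],l[:,1],1)[0])).round(2),"rect",np.round(r[0],1),np.round(r[1],1),round(r[2],1),"z",np.median(P[m,2]).round(4))
E
```

```text
1.1 [ 0.4843 -0.2644  0.2615] [ 1.7999e+02 -1.0000e-02  1.7479e+02] [ -8.3   8.4 -13.6  -0.  -68.  -86.9]
[ 0.414 -0.255  0.4  ] [ 0.274 -0.024 -0.961] 0.004175821940104167
0.006 1059 [ 482.8 -266.7] [131.  167.5] 73.3 [ 0.4875 -0.2712  0.0094] 0.0092
0.055 70 [ 486.  -267.5] [36.2 30.1] 84.7 [ 0.4762 -0.267   0.0643] 0.0666
0.0685 812 [ 486.3 -267.6] [36. 29.] 84.8 [ 0.4855 -0.2676  0.0716] 0.0719
top horn 152 x [-29.2  93.4] y [-13.   -1.1  10.8] slope deg 1.09 rect [31.5 -0.8] [ 26.6 124.8] 87.6 z 0.0887
top collar 22 x [11.9 39.1] y [-15.   -2.1   9.5] slope deg 3.49 rect [22.5 -3. ] [25.2 23.5] 44.6 z 0.0934
top base 627 x [-53.1  97.5] y [-55.5  -9.3  52. ] slope deg 1.06 rect [22.9 -1.5] [155.  109.5] 0.7 z 0.0116
top bar 185 x [ 96.4 111.3] y [-53.2   0.1  54.3] slope deg -48.32 rect [103.8   0.2] [ 15.9 109.1] 1.2 z 0.3258
scene horn 184 x [-31.1  92.9] y [-14.4  -1.9  10.2] slope deg 1.29 rect [31.8 -1.3] [ 27.9 125.8] 87.9 z 0.0902
scene collar 40 x [ 8. 37.] y [-16.1  -0.2  10. ] slope deg 2.63 rect [22.6 -3.4] [29.1 26.7] 2.4 z 0.0938
scene base 1108 x [-53.9  95.9] y [-53.3  11.7  52.6] slope deg 7.41 rect [22.8 -1.8] [156.3 111.2] 1.5 z 0.0127
scene bar 242 x [ 96.4 111.8] y [-53.3   6.1  54.8] slope deg -18.75 rect [103.9   0.6] [111.   16.6] 89.8 z 0.3265
```

View pics/w1.png

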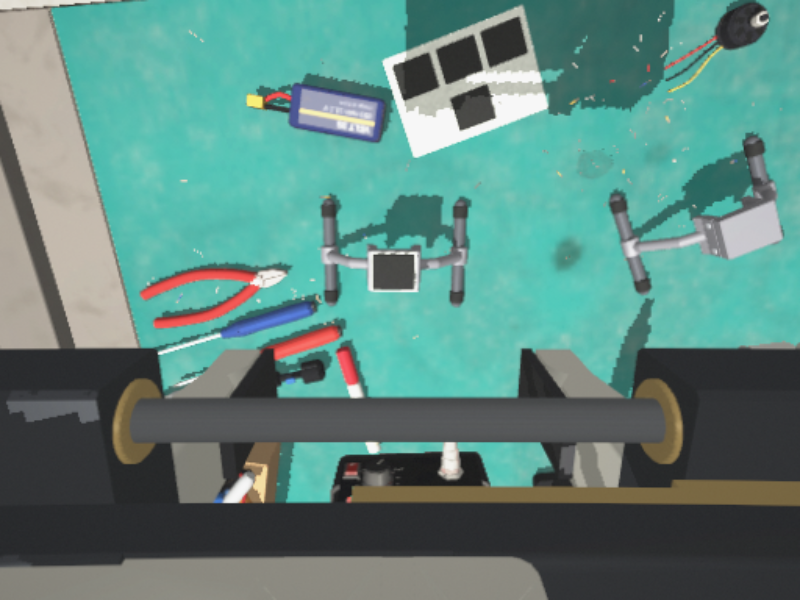

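The wrist view shows the dark pad squarely on the skid at (393,270), the bare skid at (745,230), and nothing in the way of the grasp. The measured pad top is (0.4863, -0.2676, 0.072) with yaw −5.2°, which fits the text (z 0.073 and 36 × 29 mm). I'll descend.

>>> play_rows([
  [0.0021,-0.004,-0.04,0,0,0],
  [0,0,-0.05,0,0,0],
  [0,0,-0.05,0,0,0],
  [0,0,-0.045,0,0,0],
  [0,0,-0.03,0,0,0],
  [0,0,-0.0165,0,0,0],
  [0,0,-0.0065,0,0,0],
  [0,0,0,0,0,0],
])

```text
clock: 1.95
tool_pos: [0.485, -0.2694, 0.0705]
orientation: [180.0, -0.1, 174.9]
force: [1.0, -0.5, 0.4]
opening: 0.0874
gripper_force: 0.0
```

>>> play_rows([
  [0,0,0,0,0,0],
  [0,0,0,0,0,0],
  [0,0,0,0,0,0],
  [0,0,0,0,0,0],
  [0,0,0,0,0,0],
  [0,0,0,0,0,0],
  [0,0,0,0,0,0],
  [0,0,0,0,0,0],
], gripper=-1)

```text
clock: 2.75
tool_pos: [0.4854, -0.2694, 0.0712]
orientation: [180.0, 0.0, 174.9]
force: [-0.5, 1.1, 2.4]
opening: 0.0369
gripper_force: 30.0
```

The grip holds at 36.9 mm across the saddle. I'll lift and carry it to a look point beside the horn.

>>> play_rows([
  [0,0,0.02,0,0,0],
  [0,0,0.04,0,0,0],
  [0,0,0.05,0,0,0],
  [0,0,0.05,0,0,0],
  [0,0,0.05,0,0,0],
  [0,0,0.04,0,0,0],
])

```text
clock: 3.35
tool_pos: [0.4854, -0.2695, 0.2736]
orientation: [-180.0, 0.1, 174.9]
force: [1.2, -0.6, -1.6]
opening: 0.0368
gripper_force: 30.0
```

>>> play_rows([
  [0.0102,0.0449,0,0,0,0.0204],
  [0.0102,0.0449,0,0,0,0.0204],
  [0.0102,0.0449,0,0,0,0.0204],
  [0.0102,0.0449,0,0,0,0.0204],
  [0.0102,0.0449,0,0,0,0.0204],
  [0.0102,0.0449,0,0,0,0.0204],
  [0.0102,0.0449,0,0,0,0.0204],
  [0.0102,0.0449,0,0,0,0.0204],
  [0.0102,0.0449,0,0,0,0.0204],
  [0.0102,0.0449,0,0,0,0.0204],
])

```text
clock: 4.35
tool_pos: [0.5668, 0.0913, 0.2709]
orientation: [180.0, -0.0, -148.2]
force: [1.2, -0.1, -1.0]
opening: 0.0366
gripper_force: 30.0
```

```bash
cat >> h.py <<'E'
YAW=31.6; SEAT=np.array([.4993,.2003])
def loc(P,seat=None,yaw=None):
    y=np.radians(YAW if yaw is None else yaw); s=SEAT if seat is None else seat
    R=np.array([[np.cos(y),np.sin(y)],[-np.sin(y),np.cos(y)]])
    return (P[:,:2]-s)@R.T*1e3
def rep(P):
    L=loc(P)
    for n,lo,hi,x0,x1,w in(("horn",.084,.0917,-45,95,20),("collar",.0922,.097,5,40,20),("bar",.30,.34,60,140,65)):
        m=(P[:,2]>lo)&(P[:,2]<hi)&(L[:,0]>x0)&(L[:,0]<x1)&(abs(L[:,1])<w); l=L[m]
        if m.sum()<9: print(n,m.sum()); continue
        r=cv2.minAreaRect(l.astype(np.float32)); print(n,m.sum(),"x",np.percentile(l[:,0],[1,99]).round(1),"y",np.percentile(l[:,1],[1,50,99]).round(1),"rect",np.round(r[0],1),np.round(r[1],1),round(r[2],1),"z",np.median(P[m,2]).round(4))
E
python3 - <<'E'
from h import *
o=get_obs(); t=o["tool_pos"]; print(o["clock"],t.round(4),o["orientation"].round(2),o["joint_pos"].round(1),o["force"].round(1))
pic,d,P=cloud("wrist"); np.savez("w2.npz",pic=pic,d=d,P=P)
cv2.imwrite("pics/w2.png",cv2.resize(pic,(800,600)))
q=P.reshape(-1,3); rep(q)
# held pad, relative to TCP in tool-aligned axes
L=loc(q,t[:2],o["orientation"][2]+180)
m=(abs(L)<45).all(1)&(q[:,2]<t[2]+.012)&(q[:,2]>t[2]-.006)
print("held",m.sum(),np.median(q[m,2]-t[2])); r=cv2.minAreaRect(L[m].astype(np.float32)); print(r)
m=(abs(L[:,0])<80)&(abs(L[:,1])<80)&(q[:,2]<t[2]-.05)&(q[:,2]>t[2]-.075); print("runners",m.sum(),np.percentile(L[m],[1,99],axis=0).round(1),np.percentile(q[m,2]-t[2],[2,98]).round(4))
E
```

```text
4.35 [0.5668 0.0913 0.2709] [ 1.7999e+02 -2.0000e-02 -1.4824e+02] [ 28.7  10.2 -10.1  -0.  -69.7 -86.9] [ 1.2 -0.1 -1. ]
horn 1525 x [-29.9  55.1] y [-17.   -4.    7.9] rect [13.1 -3.1] [86.5 29.1] 0.2 z 0.0893
collar 182 x [19.6 27. ] y [-17.2  -3.3  11.7] rect [23.2 -2.6] [29.3  7.9] 89.4 z 0.0933
bar 0
held 3261 0.0005593889591889445
((-2.9621334075927734, -0.652801513671875), (24.778926849365234, 68.60193634033203), 0.47292080521583557)
runners 2369 [[-44.5 -60.2]
 [ 13.4  58.9]] [-0.0665 -0.0523]
```

View pics/w2.png

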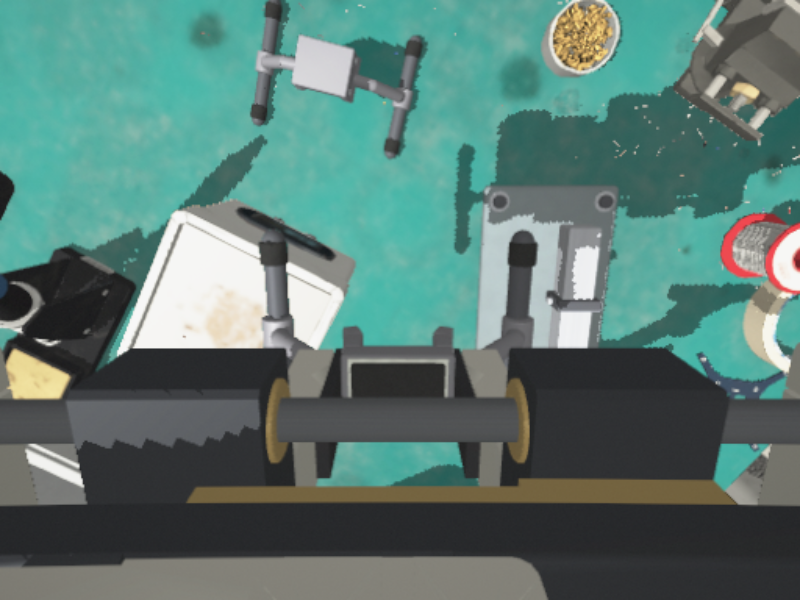

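The view shows the held skid upright in the jaws, its pad centred at (398,378). The horn is at (583,270) with the collar at (577,300), the bare skid at (325,65) and the spool at (765,250). The box to the left is below the carry height. I'll now go to a hover above the seat.

>>> play_rows([
  [-0.021,0.0335,0,0,0,0],
  [-0.021,0.0335,0,0,0,0],
  [-0.021,0.0335,0,0,0,0],
  [-0.021,0.0335,0,0,0,0],
  [0,0,-0.035,0,0,0],
  [0,0,-0.045,0,0,0],
  [0,0,-0.045,0,0,0],
  [0,0,-0.0325,0,0,0],
  [0,0,0,0,0,0],
])

```text
clock: 5.3
tool_pos: [0.4975, 0.1954, 0.1415]
orientation: [-180.0, -0.4, -148.4]
force: [0.1, -0.6, -1.5]
opening: 0.037
gripper_force: 30.0
```

```bash
python3 - <<'E'
from h import *
o=get_obs(); t=o["tool_pos"]; print(o["clock"],t.round(4),o["orientation"].round(2),o["force"].round(1), "tcp local",loc(t[None]).round(1))
pic,d,P=cloud("wrist"); np.savez("w3.npz",pic=pic,d=d,P=P)
cv2.imwrite("pics/w3.png",cv2.resize(pic,(800,600)))
q=P.reshape(-1,3); L=loc(q)
def st(n,m):
    if m.sum()<9: print(n,m.sum());return
    l=L[m]; r=cv2.minAreaRect(l.astype(np.float32)); print(n,m.sum(),np.percentile(l,[1,50,99],axis=0).round(1).tolist(),np.round(r[0],1),np.round(r[1],1),round(r[2],1),"z",np.median(q[m,2]).round(4))
st("horn",(q[:,2]>.0865)&(q[:,2]<.0925)&(abs(L[:,1])<25)&(L[:,0]<0)&(L[:,0]>-45))
st("runner",(q[:,2]>t[2]-.07)&(q[:,2]<t[2]-.057)&(abs(L[:,1])<75)&(L[:,0]<50)&(L[:,0]>-60))
st("pad",(q[:,2]>t[2]-.002)&(q[:,2]<t[2]+.004)&(abs(L[:,1])<16)&(abs(L[:,0])<25))
for nm in("scene","top"):
    p,_,P=cloud(nm); cv2.imwrite(f"pics/{nm}3.png",p); rep(P.reshape(-1,3))
E
```

```text
5.3 [0.4975 0.1954 0.1415] [-179.97   -0.42 -148.44] [ 0.1 -0.6 -1.5] tcp local [[-4.1 -3.2]]
horn 1369 [[-30.4, -13.3], [-17.1, -2.7], [-2.8, 8.4]] [-16.4  -2.3] [21.9 28.7] 89.2 z 0.0892
runner 2387 [[-49.1, -63.5], [-27.6, -4.0], [9.1, 55.6]] [-18.5  -3.9] [121.5  62.5] 89.6 z 0.0794
pad 1462 [[-18.4, -15.8], [-12.5, -1.1], [-5.8, 14.7]] [-12.1  -0.1] [31.9 13.8] 88.1 z 0.1423
horn 57 x [-31.6  55.6] y [-11.4   0.8  12. ] rect [30.7  0.8] [125.2  23. ] 2.8 z 0.0885
collar 0
bar 0
horn 17 x [-31.4 -21.5] y [-10.   -0.7  10.1] rect [-26.1   0.1] [20.5  9.9] 84.0 z 0.0878
collar 0
bar 134 x [ 97.3 111.6] y [-53.  -12.8  54.1] rect [104.9   0.7] [110.2  14.2] 88.4 z 0.3259
```

View pics/w3.png

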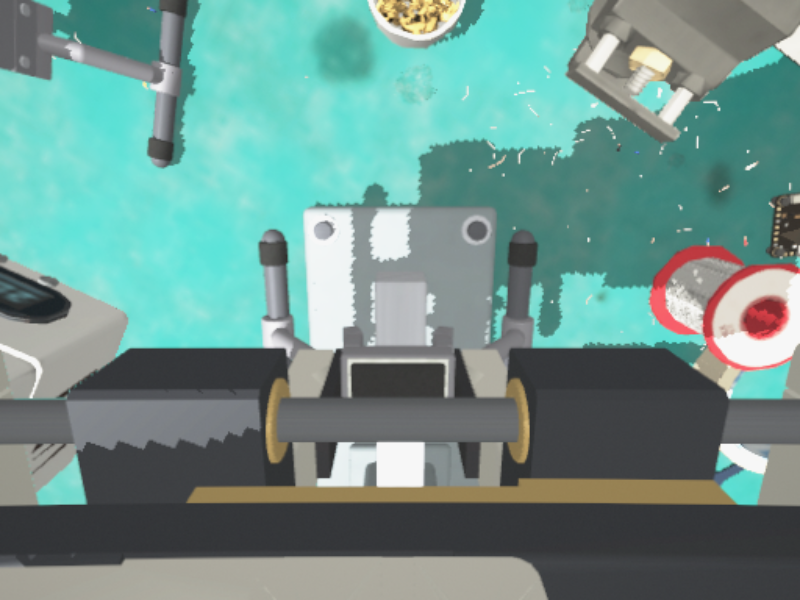

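The wrist view shows the horn, at columns 375–427 (mid 401), slightly right of mid-runners (398), so the skid needs about +1.5 mm in press y. It also needs about +3.5 mm in x. I'll correct both.

>>> play_rows([
  [0.0027,0.0039,0,0,0,0],
  [0,0,0,0,0,0],
  [0,0,0,0,0,0],
  [0,0,0,0,0,0],
])

```text
clock: 5.85
tool_pos: [0.502, 0.2002, 0.1456]
orientation: [180.0, 0.0, -148.4]
force: [0.1, 0.4, -1.5]
opening: 0.0365
gripper_force: 30.0
```

```bash
cat > m.py <<'E'
from h import *
o=get_obs(); t=o["tool_pos"]; print(o["clock"],t.round(4),o["orientation"].round(2),o["force"].round(1), "tcp local",loc(t[None]).round(1))
pic,d,P=cloud("wrist")
q=P.reshape(-1,3); L=loc(q)
def st(n,m):
    if m.sum()<9: print(n,m.sum());return
    l=L[m]; r=cv2.minAreaRect(l.astype(np.float32)); print(n,m.sum(),np.percentile(l,[1,50,99],axis=0).round(1).tolist(),np.round(r[0],1),np.round(r[1],1),round(r[2],1),"z",np.median(q[m,2]).round(4))
st("horn",(q[:,2]>.0865)&(q[:,2]<.0925)&(abs(L[:,1])<25)&(L[:,0]<0)&(L[:,0]>-45))
st("runner",(q[:,2]>t[2]-.07)&(q[:,2]<t[2]-.057)&(abs(abs(L[:,1])-54)<14)&(L[:,0]<50)&(L[:,0]>-60))
E
python3 m.py
```

```text
5.85 [0.502  0.2002 0.1456] [ 1.7999e+02  5.0000e-02 -1.4840e+02] [ 0.1  0.4 -1.5] tcp local [[ 2.3 -1.5]]
horn 1458 [[-30.4, -13.0], [-16.0, -2.2], [-0.4, 8.4]] [-15.3  -2.1] [21.7 30.6] 89.4 z 0.0892
runner 2247 [[-42.2, -61.7], [-19.2, -49.3], [16.0, 57.4]] [-11.5  -2.2] [121.4  63. ] 89.6 z 0.0834
```

>>> play_rows([
  [-0.0032,-0.002,0,0,0,0],
  [0,0,-0.01,0,0,0],
  [0,0,-0.01,0,0,0],
  [0,0,-0.01,0,0,0],
  [0,0,-0.005,0,0,0],
  [0,0,0,0,0,0],
  [0,0,0,0,0,0],
])

```text
clock: 6.6
tool_pos: [0.4995, 0.1985, 0.117]
orientation: [-180.0, -0.0, -148.4]
force: [0.8, -0.5, -1.1]
opening: 0.0368
gripper_force: 30.0
```

```bash
python3 m.py
```

```text
6.6 [0.4995 0.1985 0.117 ] [-1.7999e+02 -2.0000e-02 -1.4839e+02] [ 0.8 -0.5 -1.1] tcp local [[-0.8 -1.6]]
horn 1495 [[-30.5, -21.3], [-19.5, -2.4], [-8.9, 17.0]] [-19.6  -1.5] [40.6 22.3] 88.2 z 0.0892
runner 2248 [[-45.4, -61.9], [-22.3, -49.4], [12.7, 57.3]] [-14.4  -2.2] [121.9  63.4] 89.6 z 0.0548
```

It is aligned and entering the slot with no side force. I'll keep lowering.

>>> play_rows([
  [0,0,-0.006,0,0,0],
  [0,0,-0.006,0,0,0],
  [0,0,-0.005,0,0,0],
  [0,0,-0.0015,0,0,0],
  [0,0,0,0,0,0],
])

```text
clock: 7.15
tool_pos: [0.4993, 0.1984, 0.1021]
orientation: [-180.0, -0.0, -148.4]
force: [-0.7, -0.2, -0.4]
opening: 0.0369
gripper_force: 30.0
```

>>> play_rows([
  [0,0,-0.0012,0,0,0],
  [0,0,-0.0006,0,0,0],
  [0,0,0,0,0,0],
])

```text
clock: 7.45
tool_pos: [0.4995, 0.1986, 0.1012]
orientation: [-180.0, 0.0, -148.4]
force: [-0.4, 0.1, 0.9]
opening: 0.0367
gripper_force: 30.0
```

The weight is carried by the horn, since the force went from −1.1 to +0.9 N. I'll release and go up.

>>> play_rows([
  [0,0,0,0,0,0],
  [0,0,0,0,0,0],
  [0,0,0,0,0,0],
  [0,0,0,0,0,0],
  [0,0,0,0,0,0],
  [0,0,0,0,0,0],
], gripper=1)

```text
clock: 8.05
tool_pos: [0.4994, 0.1985, 0.1009]
orientation: [180.0, -0.0, -148.4]
force: [0.5, 0.4, 0.6]
opening: 0.0793
gripper_force: 0.0
```

>>> play_rows([
  [0,0,0.01,0,0,0],
  [0,0,0.02,0,0,0],
  [0,0,0.04,0,0,0],
  [0,0,0.05,0,0,0],
  [0,0,0.05,0,0,0],
  [0,0,0,0,0,0],
  [0,0,0,0,0,0],
])

```text
clock: 8.75
tool_pos: [0.4997, 0.1988, 0.2386]
orientation: [180.0, 0.2, -148.4]
force: [-0.8, -0.7, -1.2]
opening: 0.0877
gripper_force: 0.0
```

```bash
python3 - <<'E'
from h import *
o=get_obs(); t=o["tool_pos"]; print(o["clock"],t.round(4),o["orientation"].round(2),o["joint_pos"].round(1),o["force"].round(1),o["opening"])
pic,d,P=cloud("wrist"); cv2.imwrite("pics/w4.png",cv2.resize(pic,(800,600)))
q=P.reshape(-1,3); L=loc(q)
def st(n,m):
    if m.sum()<9: print(n,m.sum());return
    l=L[m]; r=cv2.minAreaRect(l.astype(np.float32)); print(n,m.sum(),np.percentile(l,[1,50,99],axis=0).round(1).tolist(),np.round(r[0],1),np.round(r[1],1),round(r[2],1),"z",np.percentile(q[m,2],[5,50,95]).round(4))
st("top",(q[:,2]>.099)&(q[:,2]<.107)&(abs(L)<30).all(1))
st("horn",(q[:,2]>.0865)&(q[:,2]<.0925)&(abs(L[:,1])<25)&(L[:,0]<-17)&(L[:,0]>-45))
st("runner",(q[:,2]>.03)&(q[:,2]<.044)&(abs(abs(L[:,1])-54)<14)&(L[:,0]<60)&(L[:,0]>-60))
for s in(-1,1): st("r%d"%s,(q[:,2]>.034)&(q[:,2]<.044)&(abs(s*L[:,1]-54)<10)&(L[:,0]<60)&(L[:,0]>-60))
E
```

```text
8.75 [0.4997 0.1988 0.2386] [ 179.96    0.18 -148.4 ] [  42.6    7.8  -17.4   -0.   -64.6 -101. ] [-0.8 -0.7 -1.2] 0.08769590585690303
top 1062 [[-14.7, -19.1], [-1.2, -2.0], [13.5, 15.7]] [-0.6 -1.9] [36.1 28.5] 89.8 z [0.0994 0.102  0.1032]
horn 322 [[-30.0, -12.5], [-23.7, -2.0], [-17.3, 8.5]] [-23.9  -1.9] [21.2 13.4] 89.3 z [0.088  0.0893 0.0904]
runner 1396 [[-44.8, -61.4], [-6.3, -49.2], [42.8, 57.8]] [-0.5 -1.6] [122.1  90.8] 89.9 z [0.0358 0.039  0.0427]
r-1 698 [[-44.9, -61.7], [-6.4, -55.2], [42.7, -49.2]] [ -0.6 -55.6] [13.7 90.7] 88.1 z [0.0358 0.039  0.0428]
r1 688 [[-44.8, 46.1], [-6.1, 51.8], [42.9, 58.1]] [-0.5 52.5] [13.9 90.6] 89.6 z [0.036  0.039  0.0427]
```

View pics/w4.png

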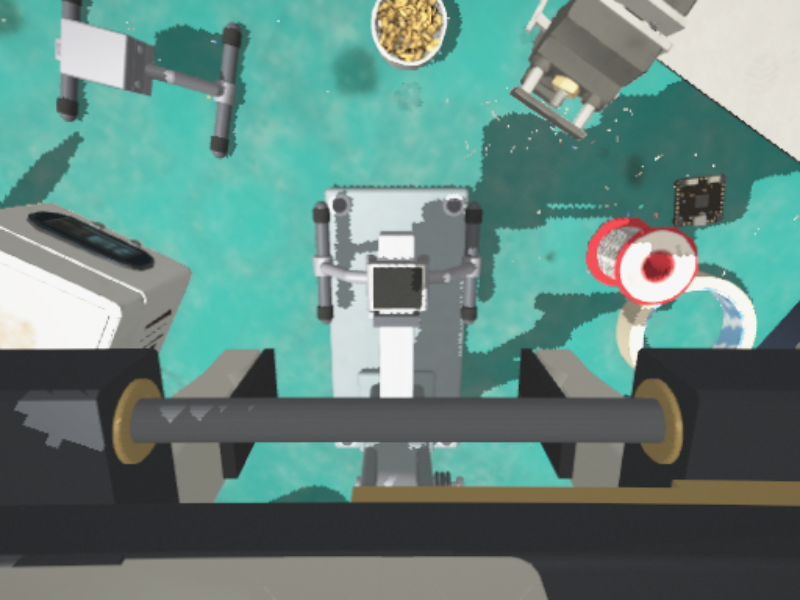

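The skid hangs level: pad face z is 0.102–0.103, the runners are at the same height and parallel to the horn, and it is about 1 mm off the seat centre in x. The view shows the pad at (397,288), with bare skid (150,65) and spool (650,262) untouched. Next I'll check clearance round the crossbar and then go up.

>>> play_rows([
  [0,0,0.05,0,0,0],
  [0,0,0.05,0,0,0.02],
  [0,0,0.05,0,0,0.04],
  [0,0,0.05,0,0,0.0475],
  [0,0,0.025,0,0,0.0475],
  [0,0,0,0,0,0.0475],
  [0,0,0,0,0,0.0475],
  [0,0,0,0,0,0.0475],
  [0,0,0,0,0,0.0475],
  [0,0,0,0,0,0.0475],
])

```text
clock: 9.8
tool_pos: [0.4991, 0.1984, 0.4155]
orientation: [179.9, -0.1, -77.4]
force: [-0.2, 0.3, -0.5]
opening: 0.0875
gripper_force: 0.0
```

```bash
python3 - <<'E'
from h import *
o=get_obs(); print(o["tool_pos"].round(4),o["orientation"].round(2),o["joint_pos"].round(1))
for n in("top0.npz","scene0.npz"):
    q=np.load(n)["P"].reshape(-1,3); L=loc(q)
    m=(L[:,0]>-50)&(L[:,0]<330)&(abs(L[:,1]+37)<150)&(q[:,2]>.15)
    m&=~((abs(L[:,1])<62)&(L[:,0]<125))
    print(n,m.sum(),np.percentile(L[m],[1,50,99],axis=0).round(0).tolist(),q[m,2].max() if m.any() else 0)
E
```

```text
[0.4991 0.1984 0.4155] [ 1.7986e+02 -6.0000e-02 -7.7390e+01] [ 42.6   3.8   0.8  -0.  -87.1 -30. ]
top0.npz 265 [[128.0, -186.0], [275.0, -166.0], [312.0, 26.0]] 0.23393896759258137
scene0.npz 459 [[127.0, -184.0], [275.0, -159.0], [312.0, 23.0]] 0.2558524011447535
```

>>> play_rows([
  [0.034,0.0079,0,0,0,0.0264],
  [0.034,0.0079,0,0,0,0.0264],
  [0.034,0.0078,0,0,0,0.0264],
  [0.0338,0.0078,0,0,0,0.0264],
  [0,0,0,0,0,0],
  [0,0,0,0,0,0],
])

```text
clock: 10.4
tool_pos: [0.6082, 0.2236, 0.4145]
orientation: [179.8, -0.0, -58.8]
force: [-0.9, -0.0, 0.0]
opening: 0.0876
gripper_force: 0.0
```

```bash
python3 - <<'E'
from h import *
o=get_obs(); t=o["tool_pos"];print(o["clock"],t.round(4),o["orientation"].round(2),o["joint_pos"].round(1),loc(t[None]).round(1))
pic,d,P=cloud("wrist"); cv2.imwrite("pics/w5.png",cv2.resize(pic,(640,480)))
q=P.reshape(-1,3); L=loc(q); m=(q[:,2]>.30)&(q[:,2]<.34)&(abs(L[:,0]-104)<40)&(abs(L[:,1])<70)
l=L[m]; r=cv2.minAreaRect(l.astype(np.float32)); print(m.sum(),np.percentile(l,[1,50,99],axis=0).round(1).tolist(),r,np.percentile(q[m,2],[5,50,95,99]).round(4))
E
```

```text
10.4 [0.6082 0.2236 0.4145] [ 1.7977e+02 -1.0000e-02 -5.8810e+01] [ 37.4  15.1  14.4  -0.  -89.5  -6.2] [[104.9 -37.2]]
1761 [[96.3, -57.4], [104.3, -19.6], [111.9, 49.1]] ((104.47623443603516, -3.2676467895507812), (16.502376556396484, 108.89913177490234), 0.07333675771951675) [0.3214 0.3265 0.3286 0.3292]
```

View pics/w5.png

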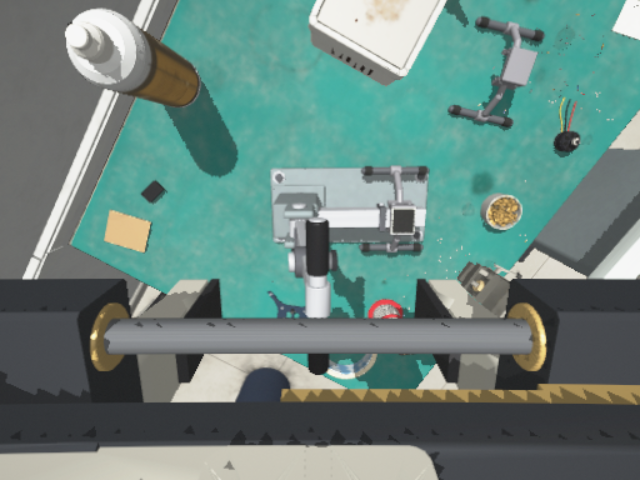

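The view shows the crossbar at (318,290), between the open fingers, with its near sleeve at (316,247), and the skid hanging at (400,215). The measured crossbar is at local x 104.4, z about 0.321, which matches the text. I'll descend and pinch.

>>> play_rows([
  [-0.0005,-0.0005,-0.03,0,0,0],
  [0,0,-0.04,0,0,0],
  [0,0,-0.03,0,0,0],
  [0,0,-0.0165,0,0,0],
  [0,0,0,0,0,0],
  [0,0,0,0,0,0],
])

```text
clock: 11.05
tool_pos: [0.6078, 0.2232, 0.3252]
orientation: [-179.9, -0.0, -58.7]
force: [0.6, -0.1, 0.9]
opening: 0.0877
gripper_force: 0.0
```

>>> play_rows([
  [0,0,0,0,0,0],
  [0,0,0,0,0,0],
  [0,0,0,0,0,0],
  [0,0,0,0,0,0],
  [0,0,0,0,0,0],
  [0,0,0,0,0,0],
  [0,0,0,0,0,0],
  [0,0,0,0,0,0],
  [0,0,0,0,0,0],
  [0,0,0,0,0,0],
], gripper=-1)

```text
clock: 12.05
tool_pos: [0.6077, 0.2233, 0.3237]
orientation: [-180.0, 0.0, -58.7]
force: [0.1, -0.6, -0.5]
opening: 0.0141
gripper_force: 30.0
```

```bash
python3 - <<'E'
from h import *
o=get_obs(); t=o["tool_pos"];print(o["clock"],t.round(4),o["orientation"].round(2),o["joint_pos"].round(1),loc(t[None]).round(1),o["force"])
# arc waypoints, world
piv=np.array([125.3,.122]); l0=loc(t[None])[0]
rr=np.array([piv[0]-l0[0],(t[2]-.122)*1e3]); a0=np.arctan2(rr[1],rr[0]); r=200; print(np.degrees(a0),np.hypot(*rr))
y=np.radians(YAW); prev=np.array([piv[0]-r*np.cos(np.radians(84)),122+r*np.sin(np.radians(84))])
for a in list(range(78,5,-6))+[3.5]:
    p=np.array([piv[0]-r*np.cos(np.radians(a)),122+r*np.sin(np.radians(a))]); dx,dz=p-prev; prev=p
    print(a,np.round(np.array([dx*np.cos(y),dx*np.sin(y),dz])/800,4).tolist(), p.round(1))
E
```

```text
12.05 [0.6077 0.2233 0.3237] [-179.99    0.    -58.74] [ 37.4  15.9   4.1  -0.  -78.2  -6.1] [[104.4 -37.2]] [ 0.13388722 -0.57827429 -0.50257575]
84.06988058987794 202.75809215060687
78 [-0.022, -0.0135, -0.0041] [ 83.7 317.6]
72 [-0.0215, -0.0132, -0.0068] [ 63.5 312.2]
66 [-0.0208, -0.0128, -0.0094] [ 44.  304.7]
60 [-0.0199, -0.0122, -0.0119] [ 25.3 295.2]
54 [-0.0187, -0.0115, -0.0143] [  7.7 283.8]
48 [-0.0173, -0.0107, -0.0165] [ -8.5 270.6]
42 [-0.0158, -0.0097, -0.0185] [-23.3 255.8]
36 [-0.014, -0.0086, -0.0203] [-36.5 239.6]
30 [-0.0121, -0.0075, -0.0219] [-47.9 222. ]
24 [-0.0101, -0.0062, -0.0233] [-57.4 203.3]
18 [-0.008, -0.0049, -0.0244] [-64.9 183.8]
12 [-0.0058, -0.0035, -0.0253] [-70.3 163.6]
6 [-0.0035, -0.0021, -0.0258] [-73.6 142.9]
3.5 [-0.0008, -0.0005, -0.0109] [-74.3 134.2]
```

Pinched at 14.1 mm. I'll follow the arc down at a gentle pace.

>>> play_rows([
  [-0.011,-0.0068,-0.0015],
  [-0.011,-0.0067,-0.0026],
])

```text
$.deltas[0]: bad value
```

>>> play_rows([
  [-0.011,-0.0068,-0.0015,0,0,0],
  [-0.011,-0.0067,-0.0026,0,0,0],
  [-0.0108,-0.0066,-0.003,0,0,0],
  [-0.0107,-0.0066,-0.0038,0,0,0],
])

```text
clock: 12.45
tool_pos: [0.5722, 0.2015, 0.3154]
orientation: [-179.9, 0.0, -58.7]
force: [2.2, 1.7, 1.8]
opening: 0.0143
gripper_force: 30.0
```

>>> play_rows([
  [-0.0104,-0.0064,-0.0043,0,0,0],
  [-0.0104,-0.0064,-0.0051,0,0,0],
  [-0.01,-0.0061,-0.0056,0,0,0],
  [-0.0099,-0.0061,-0.0063,0,0,0],
  [-0.0094,-0.0058,-0.0068,0,0,0],
  [-0.0093,-0.0057,-0.0075,0,0,0],
  [-0.0087,-0.0054,-0.008,0,0,0],
  [-0.0086,-0.0053,-0.0085,0,0,0],
  [-0.0079,-0.0049,-0.009,0,0,0],
  [-0.0079,-0.0048,-0.0095,0,0,0],
])

```text
clock: 13.45
tool_pos: [0.4984, 0.1563, 0.2579]
orientation: [-180.0, 0.0, -58.7]
force: [2.5, 4.4, -0.0]
opening: 0.0141
gripper_force: 30.0
```

```bash
cat > l.py <<'E'
from h import *
o=get_obs(); t=o["tool_pos"];l=loc(t[None])[0]
rr=np.array([125.3-l[0],t[2]*1e3-122]); print(o["clock"],"local",l.round(1),t[2].round(4),"ang",np.degrees(np.arctan2(rr[1],rr[0])).round(2),"r",np.hypot(*rr).round(1),"F",o["force"].round(1),o["orientation"].round(2),o["opening"].round(4),o["joint_pos"].round(0))
E
python3 l.py
```

```text
Traceback (most recent call last):
  File "l.py", line 3, in <module>
    rr=np.array([125.3-l[0],t[2]*1e3-122]); print(o["clock"],"local",l.round(1),t[2].round(4),"ang",np.degrees(np.arctan2(rr[1],rr[0])).round(2),"r",np.hypot(*rr).round(1),"F",o["force"].round(1),o["orientation"].round(2),o["opening"].round(4),o["joint_pos"].round(0))
                                                                                                                                                                                                                              ^^^^^^^^^^^^^^^^^^
AttributeError: 'float' object has no attribute 'round'
```

Force is modest. Continuing 42° → 12°.

>>> play_rows([
  [-0.0071,-0.0044,-0.0099,0,0,0],
  [-0.0069,-0.0042,-0.0104,0,0,0],
  [-0.0062,-0.0038,-0.0108,0,0,0],
  [-0.0059,-0.0037,-0.0111,0,0,0],
  [-0.0052,-0.0032,-0.0115,0,0,0],
  [-0.0049,-0.003,-0.0118,0,0,0],
  [-0.0041,-0.0025,-0.0121,0,0,0],
  [-0.0039,-0.0024,-0.0123,0,0,0],
  [-0.003,-0.0019,-0.0126,0,0,0],
  [-0.0028,-0.0016,-0.0127,0,0,0],
])

```text
clock: 14.45
tool_pos: [0.4591, 0.1319, 0.166]
orientation: [-179.9, -0.0, -58.7]
force: [1.8, 4.4, 2.3]
opening: 0.014
gripper_force: 30.0
```

```bash
sed -i 's/o\["opening"\].round(4)/round(float(o["opening"]),4)/; s/t\[2\].round(4)/round(float(t[2]),4)/' l.py; python3 l.py
```

```text
14.45 local [-70.1 -37.2] 0.166 ang 12.68 r 200.3 F [1.8 4.4 2.3] [-1.7993e+02 -1.0000e-02 -5.8720e+01] 0.014 [ 40.   6. -30.   0. -54.  -8.]
```

>>> play_rows([
  [-0.0015,-0.0009,-0.0095,0,0,0],
  [-0.0012,-0.0007,-0.0095,0,0,0],
  [-0.0009,-0.0006,-0.009,0,0,0],
  [-0.0006,-0.0004,-0.005,0,0,0],
  [0,0,0,0,0,0],
  [0,0,0,0,0,0],
])

```text
clock: 15.05
tool_pos: [0.4561, 0.13, 0.1399]
orientation: [-179.9, -0.0, -58.7]
force: [2.7, 4.8, 2.5]
opening: 0.0139
gripper_force: 30.0
```

```bash
python3 l.py; python3 - <<'E'
from h import *
m=camera_model("scene"); pic,d,P=cloud("scene"); 
c=m["world_to_cam"]@np.array([.4993,.2003,.12,1]); u=int(m["fx"]*c[0]/c[2]+m["cx"]); v=int(m["fy"]*c[1]/c[2]+m["cy"]); print(u,v)
a=pic[max(v-50,0):v+45,u-65:u+60]; w,_,Pw=cloud("wrist")
out=np.zeros((600,800,3),np.uint8); A=cv2.resize(a,None,fx=4,fy=4,interpolation=cv2.INTER_CUBIC)[:380,:500]; out[:A.shape[0],:A.shape[1]]=A
B=cv2.resize(w,(400,300)); out[300:,400:]=B; cv2.imwrite("pics/s6.png",out)
for n,q in(("scene",P),("wrist",Pw)):
    q=q.reshape(-1,3); L=loc(q); k=(L[:,0]<-60)&(L[:,0]>-90)&(abs(L[:,1])<58)&(q[:,2]>.11)&(q[:,2]<.16)
    print(n,k.sum(),L[k].mean(0) if k.any() else 0,np.percentile(q[k,2],[5,50,90,98]).round(4) if k.any() else 0)
    k=(abs(L[:,0])<95)&(abs(L[:,1])<7)&(q[:,2]>.11)&(q[:,2]<.17)
    if k.sum()>9: print(" lever",k.sum(),np.polyfit(L[k,0],q[k,2]*1e3,1).round(3),np.percentile(L[k,0],[1,99]).round(0))
E
```

```text
15.05 local [-73.7 -37.3] 0.1399 ang 5.15 r 199.8 F [2.7 4.8 2.5] [-1.7992e+02 -2.0000e-02 -5.8720e+01] 0.0139 [ 40.   7. -32.   0. -50.  -9.]
204 243
scene 219 [-73.85013831   2.97933934] [0.134  0.1431 0.147  0.156 ]
 lever 291 [-7.90000e-02  1.37323e+02] [-80.  93.]
wrist 2969 [-74.3497428  -38.94992984] [0.1309 0.1424 0.1494 0.1567]
 lever 1100 [-6.30000e-02  1.36438e+02] [-66.  54.]
```

View pics/s6.png

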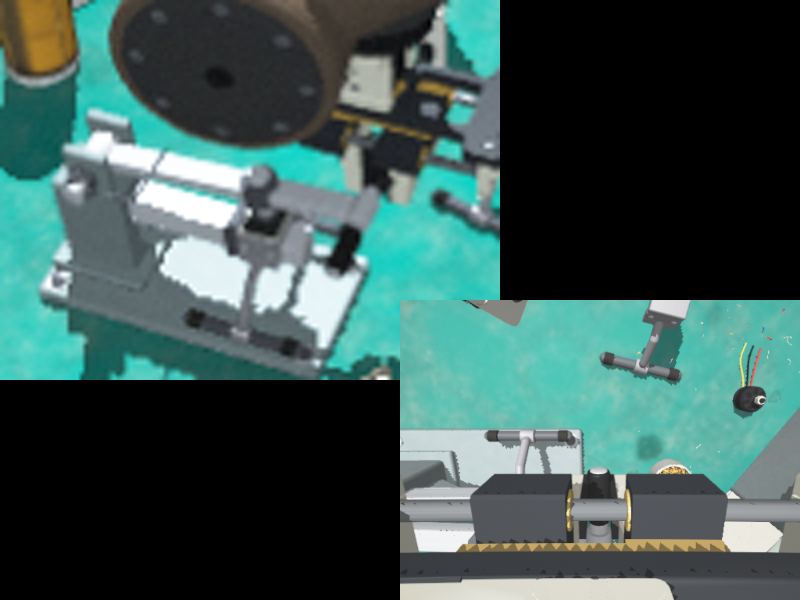

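The scene crop shows the lever nearly level over the hung skid, with the crossbar sleeve at (345,250) and the plunger at (262,190). The lever is about 4° above level, so contact is not reached yet. I'll step down while watching the force.

>>> play_rows([
  [0,0,-0.003,0,0,0],
  [0,0,-0.003,0,0,0],
  [0,0,0,0,0,0],
  [0,0,0,0,0,0],
])

```text
clock: 15.55
tool_pos: [0.4558, 0.1298, 0.1351]
orientation: [-180.0, -0.0, -58.7]
force: [2.1, 4.1, 3.3]
opening: 0.0141
gripper_force: 30.0
```

>>> play_rows([
  [0,0,-0.003,0,0,0],
  [0,0,0,0,0,0],
  [0,0,0,0,0,0],
])

```text
clock: 15.85
tool_pos: [0.4557, 0.1298, 0.1326]
orientation: [-180.0, -0.0, -58.7]
force: [0.9, 5.1, 3.9]
opening: 0.0139
gripper_force: 30.0
```

>>> play_rows([
  [0,0,-0.003,0,0,0],
  [0,0,0,0,0,0],
  [0,0,0,0,0,0],
])

```text
clock: 16.15
tool_pos: [0.4556, 0.1297, 0.1304]
orientation: [-180.0, -0.0, -58.7]
force: [0.6, 4.2, 5.8]
opening: 0.0139
gripper_force: 30.0
```

>>> play_rows([
  [0,0,-0.003,0,0,0],
  [0,0,0,0,0,0],
  [0,0,0,0,0,0],
])

```text
clock: 16.45
tool_pos: [0.4556, 0.1297, 0.1281]
orientation: [-180.0, -0.0, -58.7]
force: [-0.7, 4.3, 7.0]
opening: 0.0142
gripper_force: 30.0
```

```bash
python3 l.py; python3 - <<'E'
from h import *
F=[]
pic,d,P=cloud("scene")
for n,q in(("scene",P),("wrist",cloud("wrist")[2])):
    q=q.reshape(-1,3); L=loc(q)
    k=(abs(L[:,0])<95)&(abs(L[:,1])<7)&(q[:,2]>.11)&(q[:,2]<.17)
    print(n,k.sum(),np.polyfit(L[k,0],q[k,2]*1e3,1).round(3))
for _ in range(6): F.append(get_obs()["force"]); snapshot("top")
print(np.mean(F,0).round(2),np.std(F,0).round(2))
E
```

```text
16.45 local [-74.2 -37.3] 0.1281 ang 1.76 r 199.6 F [-0.7  4.3  7. ] [-1.7998e+02 -2.0000e-02 -5.8720e+01] 0.0142 [ 40.   8. -33.   0. -48.  -9.]
scene 301 [-2.50000e-02  1.30595e+02]
wrist 562 [8.0000e-03 1.2887e+02]
[-0.28  4.48  7.45] [0.39 0.67 0.33]
```

Contact came at TCP z of about 0.1325, with about 3.6 N. It is now 7.4 N, which is about 3 mm in. Another 3.3 mm at the crossbar should do it.

>>> play_rows([
  [0,0,-0.0015,0,0,0],
  [0,0,-0.0015,0,0,0],
  [0,0,-0.001,0,0,0],
  [0,0,0,0,0,0],
  [0,0,0,0,0,0],
  [0,0,0,0,0,0],
])

```text
clock: 17.45
tool_pos: [0.4556, 0.1297, 0.1252]
orientation: [-180.0, -0.0, -58.7]
force: [-2.0, 4.5, 9.3]
opening: 0.0141
gripper_force: 30.0
```

```bash
python3 l.py; python3 - <<'E'
from h import *
F=[];Z=[]
for _ in range(8): o=get_obs(); F.append(o["force"]);Z.append(o["tool_pos"][2]); pic,_,P=cloud("scene")
print(np.mean(F,0).round(2),np.std(F,0).round(2),np.mean(Z))
for n,q in(("scene",P),("wrist",cloud("wrist")[2])):
    q=q.reshape(-1,3); L=loc(q)
    k=(abs(L[:,0])<95)&(abs(L[:,1])<7)&(q[:,2]>.11)&(q[:,2]<.17)
    p=np.polyfit(L[k,0],q[k,2]*1e3,1)
    r=abs(np.polyval(p,L[:,0])-q[:,2]*1e3)<4; k&=r
    print(n,k.sum(),np.polyfit(L[k,0],q[k,2]*1e3,1).round(3))
    k=(abs(abs(L[:,1])-56)<12)&(abs(L[:,0])<60)&(q[:,2]>.034)&(q[:,2]<.046); print(" runners",k.sum(),np.percentile(L[k],[1,99],axis=0).round(1).tolist(),np.median(q[k,2]))
m=camera_model("scene"); c=m["world_to_cam"]@np.array([.4993,.2003,.115,1]); u=int(m["fx"]*c[0]/c[2]+m["cx"]); v=int(m["fy"]*c[1]/c[2]+m["cy"])
cv2.imwrite("pics/s7.png",cv2.resize(pic[v-28:v+22,u-33:u+33],None,fx=12,fy=12,interpolation=cv2.INTER_CUBIC))
E
```

```text
17.45 local [-74.2 -37.2] 0.1252 ang 0.91 r 199.6 F [-2.   4.5  9.3] [-1.7998e+02 -2.0000e-02 -5.8720e+01] 0.0141 [ 40.   8. -34.   0. -48.  -9.]
[-1.29  4.36  9.76] [0.47 0.31 0.51] 0.1251493674326562
scene 221 [-1.00000e-02  1.28929e+02]
 runners 128 [[-44.6, -50.5], [42.9, 60.8]] 0.039704012448244286
wrist 434 [2.10000e-02 1.27176e+02]
 runners 1639 [[-45.7, -62.7], [41.7, -50.6]] 0.03905780504493345
```

View pics/s7.png

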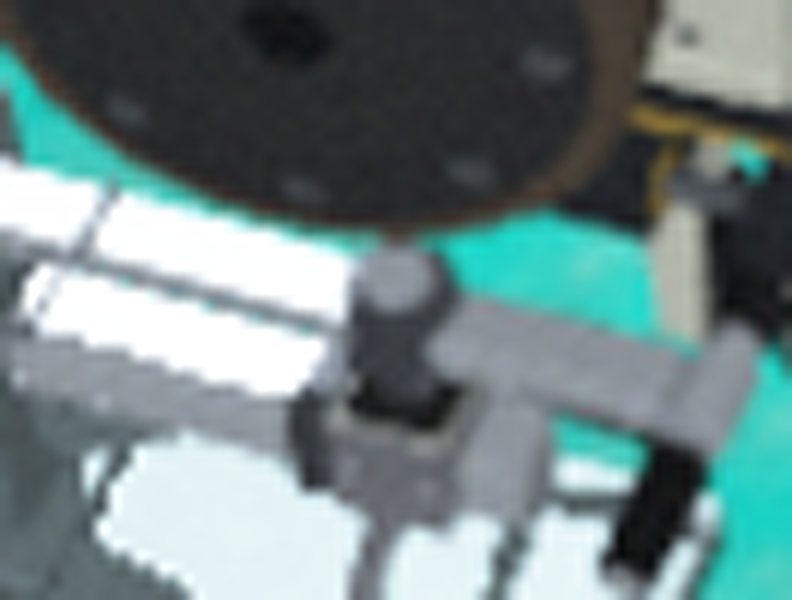

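The crop shows the plunger housing standing on the pad at (400,330)–(400,400), with the lever level. The force of 9.8 N and 7.3 mm of crossbar travel since contact both put the plunger about 4.6–5.0 mm in. I'll nudge it very slightly, hold, then hand in.

>>> play_rows([
  [0,0,-0.0005,0,0,0],
  [0,0,0,0,0,0],
  [0,0,0,0,0,0],
  [0,0,0,0,0,0],
  [0,0,0,0,0,0],
  [0,0,0,0,0,0],
  [0,0,0,0,0,0],
  [0,0,0,0,0,0],
])

```text
clock: 18.7
tool_pos: [0.4556, 0.1297, 0.1248]
orientation: [-180.0, -0.0, -58.7]
force: [-1.1, 5.3, 10.2]
opening: 0.0138
gripper_force: 30.0
```

```bash
python3 l.py; python3 - <<'E'
from h import *
F=[];Z=[]
for _ in range(6): o=get_obs(); F.append(o["force"]);Z.append(o["tool_pos"][2]); snapshot("top")
print(np.mean(F,0).round(2),np.mean(Z))
if 9<np.mean(F,0)[2]<11.2: print(close_job())
E
```

```text
18.7 local [-74.3 -37.3] 0.1248 ang 0.79 r 199.6 F [-1.1  5.3 10.2] [-1.7998e+02 -2.0000e-02 -5.8720e+01] 0.0138 [ 40.   8. -34.   0. -48.  -9.]
[-1.35  4.72 10.07] 0.12476548998848103
the job is handed in; nothing more can be done
None
```

The padded skid hangs level on the seat, about 1 mm off centre, and I handed the job in at about 19 s with the arm still holding the lever down. The plunger is about 5 mm into its housing, judged from the roughly 10 N push and the crossbar travel because the dark line was too small to see in the camera; the bare skid and spool were never touched.

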